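# Shut the slide box and push its drawer home

### The job

Put the slides away: with the fingertips, push the raised lid of the green slide box over so that it shuts, then push the drawer the box lies in fully home into its small cabinet. Only push, and lift or carry nothing: the box stays lying flat in its drawer, and the other things on the bench are left where they are.

Things in the scene. Friction and masses are not known exactly. Their poses are not given: they have to be found in the camera images.
- cab: Low grey one-drawer cabinet fixed on the bench, 200 mm deep (x), 136 wide (y), 74 high (two ribs on top add 6). Origin: centre of its underside. Its -x points out of its open front, roughly to the robot; shell's front edge at x = -100 mm. Drawer tray: inside 138 mm (x) by 109 mm (y), floor 11 mm and walls 26 mm above the bench.
- drawer (a joint): How far the drawer is out of the cabinet along the cabinet's -x, in m: 0 is fully home, 0.155 the outer stop. It slides on plain runners with about 1.5 N friction and stays where it is left; starts 0.13 to 0.15 out.
- drawer_pull (a point): Middle of the outer face of the black grip on the drawer front, 40 mm above the bench; moves with the drawer. The grip is 64 mm wide, 14 high and stands 19 mm out from the white drawer front (134 mm wide, from 2 to 72 mm above the bench; 8 mm thick, closing against the shell). Axes parallel to the cabinet's: +x pushes the drawer in.
- lid_hinge (a point): Middle of the slide box's hinge line, 22 mm above the box's underside (33 mm above the bench). Axes are the box's: +x from box centre (46 mm away) to the hinge, y along the hinge. Green box 95 mm (x) by 110 (y) by 34 high when shut, 0.10 to 0.17 kg, loose in the tray with some play. Its hinge is at the cabinet's left (cabinet's +y), so the lid swings across the drawer.
- slide_box_lid (a joint): Lid angle in rad: 0 shut, 1.92 open against its stop, leaning outwards past upright (it rests there at the start). The lid turns freely: above about 1.4 it falls open, below that it falls shut. Shut, its flat top lies 34 mm above the underside of the box (45 mm above the bench).
- lid_edge (a point): Point on the outside (top) face of the lid, midway along its free edge, 90 mm from the hinge line and 12 mm outward of it (lid 12 mm deep, 110 mm long along the hinge); moves with the lid. Fully open it stands about 114 mm above the bench and 42 mm outward of the hinge line. The outside face looks towards lid_hinge's +x when the lid is up.
- specimen_cup_2: Bystander: specimen cup with an orange lid, 52 mm across, 56 mm high. Origin at the centre of its underside.
- strip_box: Bystander: upright white and orange carton, 35x60x105 mm. Origin at the centre of its underside.
- cover_glass: Bystander: small flat carton, 46x48x18 mm. Origin at the centre of its underside.
- marker_red: Bystander: red marker pen lying down, 16x135x17 mm. Origin at the centre of its underside.
- tube_lying_1: Bystander: blood tube with a purple cap lying down, 16x79x16 mm. Origin at the centre of its underside.
- oil_bottle: Bystander: small amber oil bottle with a white cap, 24 mm across, 55 mm high. Origin at the centre of its underside.
Mind the look-alikes: they are no part of the job. There is more than one size of the part that bears lid_hinge; the job needs the larger.

How it is judged:
By the outcome, as a careful person would: the job done as asked, in the order asked, and still so for the second after the job is handed in, with the robot touching nothing.
It also fails if it takes over 48 s, if anything falls off the work surface, if the arm or the gripper's body presses on something with over 40 N, if the wrist force passes 120 N, or if a joint passes its speed limit or range.

### The arm

A 6-joint arm with a two-finger parallel gripper is mounted at the origin on a cart in front of the work surface, level with it; the furniture and walls round the work are solid. World frame = base frame: x ahead of the robot, y to its left, z up, the work surface at z = 0. Lengths are in mm, angles in rad, forces in N, time in s.
With the tool pointing down it reaches from about 350 to 775 mm from the base axis. Payload 7.3 kg.
Tool frame: the origin (TCP) lies on the centre line of the jaws, within the pads' length; the fingertips stand 22 mm ahead of it and the grasp point (between the pads) lies 3 mm ahead of it; z points along the fingers, y is the direction in which the jaws open and shut (so a half turn about z gives the same grasp; the last joint's range is limited). The gripper opens to 92 mm and grips with 3 to 60 N. Pads are 19 mm wide; open, the fingers measure 130 mm over their backs; the gripper's body (75 mm by 190 mm) begins 47 mm behind the grasp point.
Start: joints at [1.134, 0.342, 1.524, -0, 1.275, -0.146], TCP at [150.511, 502.98, 248.741] pointing down, gripper open.
Joint ranges: [-2.53, 2.53], [-0.77, 2.02], [0.04, 2.7], [-1, 4.14], [0.28, 2.66], [-3.11, 3.11]. Speed limits (rad/s): [2.57, 2.57, 3.14, 3.14, 3.14, 3.14].

### API

Orientations are given as [roll, pitch, yaw] about the fixed x, y, z axes, in that order (R = Rz(yaw) Ry(pitch) Rx(roll)).
In Python, from plant import bot gives the robot as it stands.
- The arm moves only by the tool play_rows, never from a script. Its argument "moves" is one flat list of numbers, 5 for each row, row after row: the closure in counts, from 0 (fully open) to 255 (shut), then the shift along the tool's x, y, z in mm, then the turn about the tool's z in degrees. A call has 1 to 8 rows; each row is the pose to reach, as a shift and turn from the pose commanded when the call began, along the tool's axes at that moment; what a row does not reach only later rows make up. A row lasts 1/12 s, in which the tool goes at most 41.7 mm and 7.16 degrees, less where a joint would pass 70% of its speed; a pose out of reach is approached as far as the arm can. A call with a gripper value outside its range is refused whole. The fingers move at their own pace and stop on an object; the grip force is fixed at half the most. Time passes only in rows, so rows that repeat a pose let the fingers close. It gives the time, the measured TCP pose, the force and the opening at its end, in the units of the state.
- bot.get_obs(): the state, without advancing time (a new reading comes with each control period).
- bot.capture(name): name is "side" or "top" or "wrist"; returns a dict with "color" (400x640x3 uint8, red, green, blue), "fx", "fy", "cx", "cy" (pixels), "world_to_cam" (4x4, takes a point from world to camera coordinates); the wrist camera has in their place "T_tool_cam" (4x4, takes a point from camera to tool coordinates, whose origin is the TCP and whose axes are the flange's). Camera axes: x right, y down, z forward; pixel columns grow to the right and rows downward; lengths in mm; the calibration is good to about 2 mm. A picture is of the moment at which its call begins: read the wrist's pose just before it. There is no depth.
- bot.close_job(): hands the job in, once; it reports no verdict.
The state is a dict: "time": time; "joint_positions": joint angles; "dq": joint speeds; "tau": joint torques, N m; "tool_pos": TCP position; "tcp_rot": TCP orientation; "contact_force": force on the tool from outside, world axes, zero at the start; "moment": the same for the moment, N m; "grip_width": finger opening in mm.
Only numpy, scipy, OpenCV 4.12 (cv2) and the standard library are available. Lean on these libraries where they do the work, as an engineer would, in place of code of your own. Each camera call takes 0.05 s, during which the arm holds its last target.

## Working session

There is one attempt and no reset: what is moved stays moved. The work goes in short steps, Python scripts to look and compute and a tool call to move; the robot and the scene stay as the last step left them, time stands still between calls to the robot, and variables do not carry over. Pictures are saved under pics/ and viewed, and the job is handed in when it is done.

Besides the shell and the picture viewer there is one more tool, called after ">>>" by a JSON object that holds its "api" and its "payload". play_rows: Moves the arm, as the interface text tells. Its arguments: {"type":"object","properties":{"moves":{"type":"array","items":{"type":"number"}}},"required":["moves"]}

```bash
mkdir -p pics; ls
python3 - <<'E'
from plant import bot
import cv2
o=bot.get_obs();print({k:o[k] for k in('time','tool_pos','tcp_rot','contact_force','grip_width')})
for n in("side","top","wrist"):
    c=bot.capture(n);cv2.imwrite(f'pics/{n}0.png',c['color'][:,:,::-1])
    print(n,c['fx'],c['fy'],c['cx'],c['cy']);print(c.get('world_to_cam',c.get('T_tool_cam')))
E
```

```text
pics
{'time': 0.0, 'tool_pos': array([150.35307789, 502.62195633, 248.06036921]), 'tcp_rot': array([-3.14008541e+00, -2.08897271e-04,  2.85081568e+00]), 'contact_force': array([-0.33608713,  0.0645758 , -0.48019091]), 'grip_width': 91.88431554085847}
side 469.8174377729307 469.8174377729307 315.99633550149076 197.89897244130967
[[-9.80169102e-01 -1.98053982e-01 -6.56902391e-03  6.13976418e+02]
 [-1.06225985e-01  5.53119034e-01 -8.26302229e-01  4.22102223e+01]
 [ 1.67285899e-01 -8.09218113e-01 -5.63188666e-01  1.24614655e+03]
 [ 0.00000000e+00  0.00000000e+00  0.00000000e+00  1.00000000e+00]]
top 383.2701551327429 383.2701551327429 321.00580686587654 200.75346236869552
[[-1.11825698e-02 -9.99695760e-01  2.19849268e-02  1.62606954e+02]
 [-9.92777943e-01  8.47351962e-03 -1.19666855e-01  5.96900443e+02]
 [ 1.19444158e-01 -2.31643333e-02 -9.92570656e-01  1.06300442e+03]
 [ 0.00000000e+00  0.00000000e+00  0.00000000e+00  1.00000000e+00]]
wrist 300.4048647739066 300.4048647739066 320.59814760772304 199.34255719070086
[[-5.45534957e-04 -9.53982210e-01 -2.99862711e-01  8.14545817e+01]
 [ 9.99999842e-01 -4.79130009e-04 -2.94979544e-04  4.76001529e-01]
 [ 1.37732014e-04 -2.99862824e-01  9.53982320e-01 -1.35487486e+02]
 [ 0.00000000e+00  0.00000000e+00  0.00000000e+00  1.00000000e+00]]
```

View pics/side0.png

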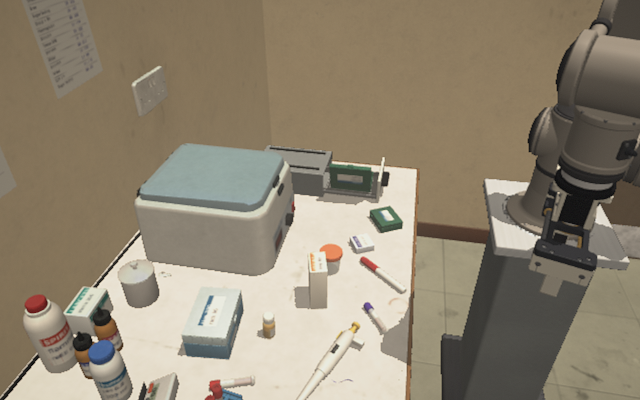

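View pics/top0.png

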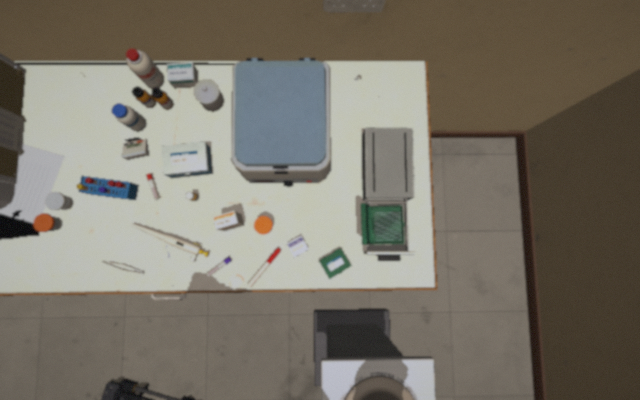

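View pics/wrist0.png

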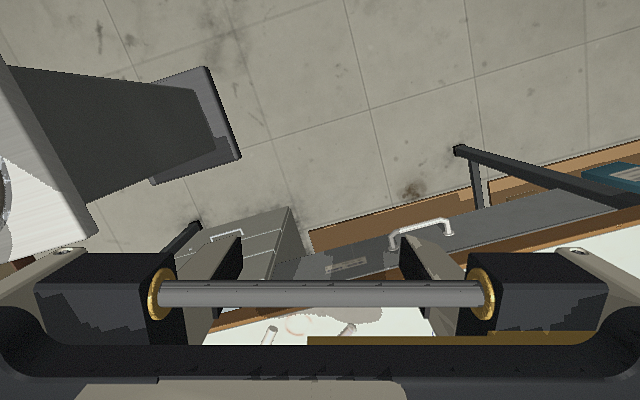

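```bash
cat > h.py <<'E'
import numpy as np,cv2
from plant import bot
def cap(n):
    return bot.capture(n)
def ray(c,u,v):
    d=np.array([(u-c['cx'])/c['fx'],(v-c['cy'])/c['fy'],1]);W=c['world_to_cam'];R=W[:3,:3];t=W[:3,3]
    return -R.T@t,R.T@d
def onz(c,u,v,z):
    o,d=ray(c,u,v);return o+d*(z-o[2])/d[2]
def proj(c,p):
    W=c['world_to_cam'];q=W[:3,:3]@np.array(p)+W[:3,3];return np.array([c['fx']*q[0]/q[2]+c['cx'],c['fy']*q[1]/q[2]+c['cy']])
def crop(c,u0,v0,u1,v1,k,name):
    cv2.imwrite('pics/'+name,cv2.resize(c['color'][v0:v1,u0:u1,::-1],None,fx=k,fy=k,interpolation=cv2.INTER_CUBIC))
E
python3 - <<'E'
from h import *
t=cap('top');crop(t,340,120,430,280,3.7*1,'t1.png')
import pickle;pickle.dump({k:t[k] for k in t},open('t.pkl','wb'))
crop(t,350,190,420,270,7,'t2.png')
s=cap('side');pickle.dump(dict(s),open('s.pkl','wb'));crop(s,250,130,420,250,4.7,'s1.png')
E
```

```text
(no output)
```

View pics/t1.png

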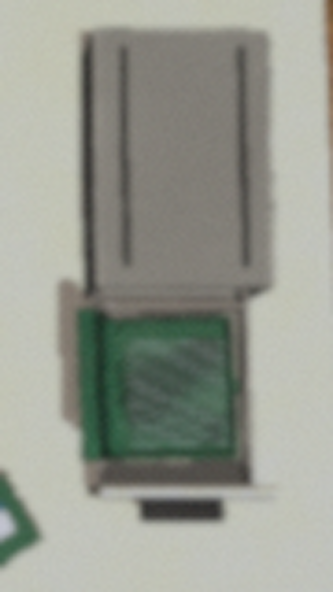

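View pics/t2.png

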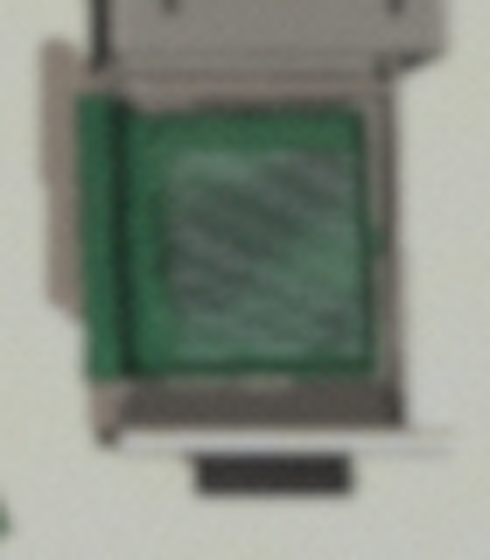

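View pics/s1.png

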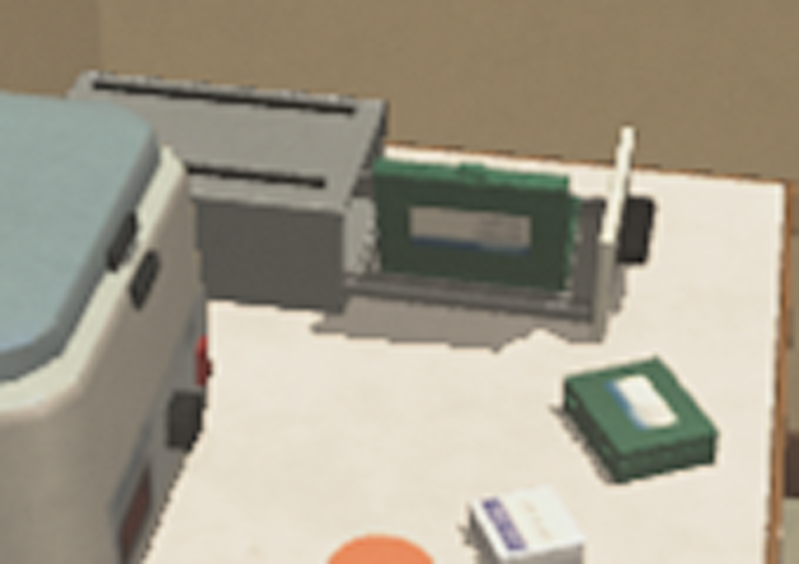

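Run:
```python
from h import *
import pickle
t=pickle.load(open('t.pkl','rb'));s=pickle.load(open('s.pkl','rb'))
f=lambda x,y:((x+.5)/7-.5+350,(y+.5)/7-.5+190)
g=lambda x,y:((x+.5)/3.7-.5+340,(y+.5)/3.7-.5+120)
k=lambda x,y:((x+.5)/4.7-.5+250,(y+.5)/4.7-.5+130)
P=lambda n,c,uv,z:print(n,onz(c,*uv,z).round(1))
P('grip L out',t,f(197,492),47);P('grip R out',t,f(352,490),47)
P('front R end',t,f(455,452),72);P('front L end',t,f(112,442),72)
P('lid far',t,f(80,95),114);P('lid near',t,f(90,380),114)
P('box BR',t,f(362,108),33);P('box FR',t,f(372,372),33)
P('cab BL',t,g(90,30),74);P('cab BR',t,g(268,30),74);P('cab FR',t,g(272,288),74);P('cab FL',t,g(92,292),74)
P('S lid far',s,k(378,160),114);P('S lid near',s,k(570,178),114)
P('S front near top',s,k(605,235),72);P('S front far top',s,k(628,128),72)
P('S cab FR',s,k(385,100),74);P('S cab FL',s,k(345,210),74)
P('S grip',s,k(655,200),47)
for n,p,z in(('decoy',(320,262),28),('decoyback',(345,250),20),('coverglass',(308,245),18),('orange',(264,223),56)):P(n,t,p,z)
```

```text
grip L out [429.7   0.9  47. ]
grip R out [429.8 -61.1  47. ]
front R end [444.8 -96.4  72. ]
front L end [450.3  37.7  72. ]
lid far [581.6  52.4 114. ]
lid near [474.1  51.2 114. ]
box BR [584.3 -74.   33. ]
box FR [476.6 -74.2  33. ]
cab BL [800.7  33.8  74. ]
cab BR [ 800.1 -103.1   74. ]
cab FR [600.7 -98.2  74. ]
cab FL [598.8  37.2  74. ]
S lid far [579.4  41.1 114. ]
S lid near [471.1  40.7 114. ]
S front near top [449.8  29.1  72. ]
S front far top [447.2 -97.7  72. ]
S cab FR [ 599.7 -101.5   74. ]
S cab FL [599.7  33.3  74. ]
S grip [425.7 -56.8  47. ]
decoy [425.  161.4  28. ]
decoyback [457.8  89.4  20. ]
coverglass [473.2 195.   18. ]
orange [535.  316.2  56. ]
```

Run:
```python
from h import *
import pickle
t=pickle.load(open('t.pkl','rb'));s=pickle.load(open('s.pkl','rb'))
for z in(150,200,250):print(z,onz(t,330,160,z).round(),onz(s,285,182,z).round(),onz(t,288,184,z-80).round())
print(onz(s,280,258,0).round())
f=lambda x,y:((x+.5)/7-.5+350,(y+.5)/7-.5+190)
print(onz(t,*f(385,420),26),onz(t,*f(103,440),26),onz(t,*f(392,420),26))
```

```text
150 [691. 135. 150.] [658. 207. 150.] [642. 249.  70.]
200 [679. 137. 200.] [636. 283. 200.] [634. 246. 120.]
250 [668. 140. 250.] [614. 359. 250.] [625. 242. 170.]
[651. 305.   0.]
[457.10722235 -80.41152753  26.        ] [450.35331277  35.04727674  26.        ] [457.07472027 -83.27933133  26.        ]
```

>>> {"api": "play_rows", "payload": {"moves": [255, -347, -285, 0, -16.6, 255, -347, -285, 0, -16.6, 255, -347, -285, 0, -16.6, 255, -347, -285, 0, -16.6, 255, -347, -285, 0, -16.6, 255, -347, -285, 0, -16.6, 255, -347, -285, 0, -16.6, 255, -347, -285, 0, -16.6]}}

```text
time: 0.92
tool_pos: [333.5, 230.4, 249.0]
tcp_rot: [3.141, 0.001, 3.141]
contact_force: [1.2, -0.3, -0.6]
grip_width: 43.2
```

>>> {"api": "play_rows", "payload": {"moves": [255, -194, -110, 0, 0, 255, -194, -110, 0, 0, 255, -194, -110, 0, 0, 255, -194, -110, 0, 0, 255, -194, -110, 0, 0, 255, -194, -110, 0, 0, 255, -194, -110, 60, 0, 255, -194, -110, 100, 0]}}

```text
time: 1.58
tool_pos: [529.3, 121.1, 165.9]
tcp_rot: [3.141, 0.006, 3.138]
contact_force: [0.6, -0.1, -1.3]
grip_width: 0.3
```

>>> {"api": "play_rows", "payload": {"moves": [255, 0, 0, 30, 0, 255, 0, 0, 30, 0, 255, 0, 0, 30, 0]}}

```text
time: 1.83
tool_pos: [526.2, 121.9, 134.7]
tcp_rot: [-3.141, -0.003, 3.14]
contact_force: [0.1, -0.4, -0.6]
grip_width: 0.1
```

Run:
```python
from h import *
o=bot.get_obs();print(o['tool_pos'],o['contact_force'],o['grip_width'])
s=cap('side');crop(s,250,100,420,230,4.7,'s2.png')
t=cap('top');crop(t,330,120,430,270,4,'t3.png')
```

```text
[526.1631859  121.91612249 134.69105682] [ 0.10915972 -0.44263017 -0.59985117] 0.08165973887795999
```

View pics/s2.png

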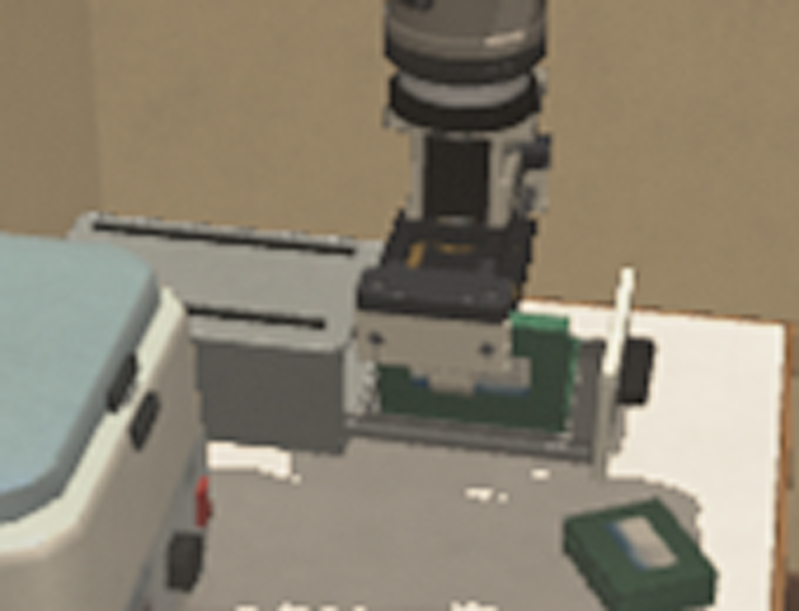

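View pics/t3.png

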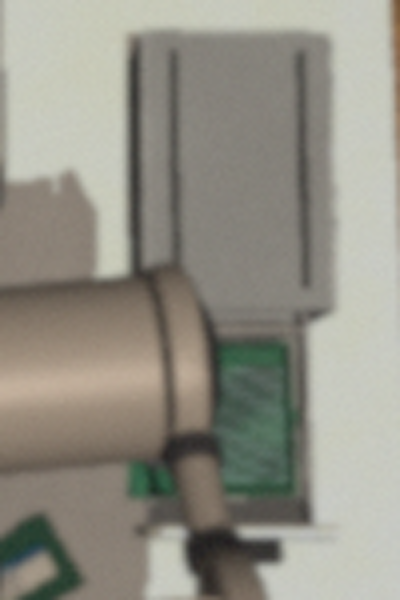

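>>> {"api": "play_rows", "payload": {"moves": [255, 0, 0, 17, 0, 255, 0, 0, 17, 0, 255, 0, -12, 17, 0, 255, 0, -22, 17, 0, 255, 0, -32, 17, 0, 255, 0, -38, 17, 0, 255, 0, -44, 17, 0, 255, 0, -50, 17, 0]}}

```text
time: 2.6
tool_pos: [526.9, 71.0, 118.8]
tcp_rot: [3.141, 0.001, 3.14]
contact_force: [0.2, -0.2, -0.1]
grip_width: 0.6
```

>>> {"api": "play_rows", "payload": {"moves": [255, 0, -5, 0, 0, 255, 0, -10, 0, 0, 255, 0, -15, 0, 0, 255, 0, -20, 0, 0]}}

```text
time: 2.93
tool_pos: [526.7, 51.7, 118.4]
tcp_rot: [3.141, 0.0, 3.141]
contact_force: [-0.3, 0.2, 2.0]
grip_width: 0.3
```

Run:
```python
from h import *
o=bot.get_obs();print(o['tool_pos'],o['contact_force'],o['grip_width'])
s=cap('side');crop(s,250,100,420,230,4.7,'s3.png')
t=cap('top');crop(t,330,170,430,270,5,'t4.png')
```

```text
[526.68993385  51.66082007 118.42072549] [-0.33186319  0.22440194  1.98300675] 0.26238729090793006
```

View pics/s3.png

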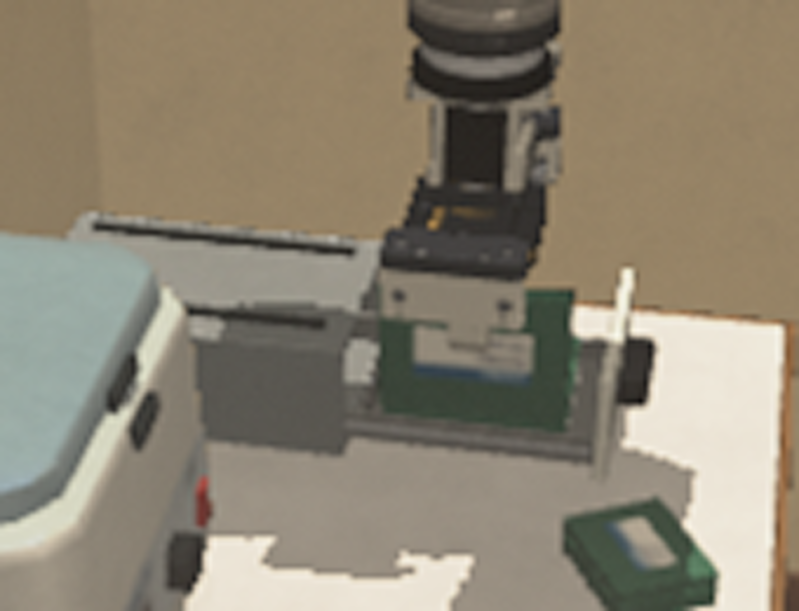

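View pics/t4.png

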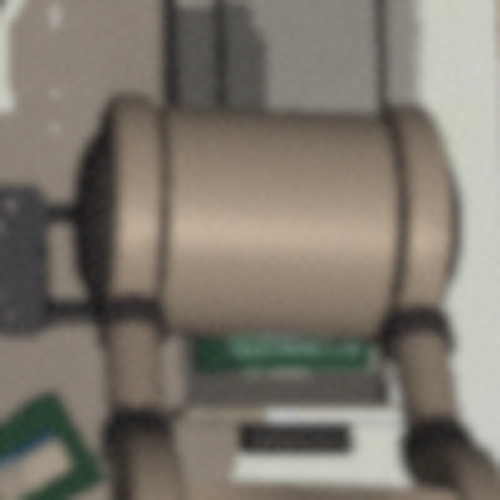

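>>> {"api": "play_rows", "payload": {"moves": [255, 0, -5, 0, 0, 255, 0, -10, 0, 0, 255, 0, -15, 0, 0, 255, 0, -19, 0, 0, 255, 0, -23, 0, 0, 255, 0, -27, 0, 0, 255, 0, -31, 0, 0, 255, 0, -35, 0, 0]}}

```text
time: 3.7
tool_pos: [526.6, 16.6, 118.4]
tcp_rot: [3.141, -0.0, 3.14]
contact_force: [-0.1, -0.1, -0.1]
grip_width: 0.5
```

Run:
```python
from h import *
o=bot.get_obs();print(o['tool_pos'],o['contact_force'],o['grip_width'])
s=cap('side');crop(s,250,100,420,230,4.7,'s4.png')
```

```text
[526.57396092  16.59032417 118.35786502] [-0.10035074 -0.07742283 -0.10151689] 0.5425988338293469
```

View pics/s4.png

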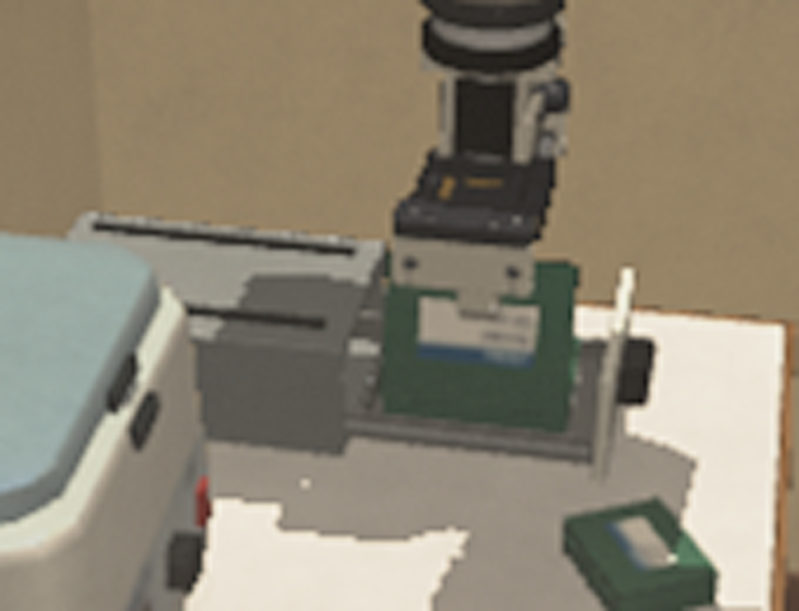

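>>> {"api": "play_rows", "payload": {"moves": [255, 0, -5, 0, 0, 255, 0, -10, 0, 0, 255, 0, -15, 0, 0, 255, 0, -19, 0, 0, 255, 0, -23, 0, 0, 255, 0, -27, 0, 0, 255, 0, -31, 0, 0, 255, 0, -35, 0, 0]}}

```text
time: 4.42
tool_pos: [526.7, -18.4, 118.4]
tcp_rot: [3.142, 0.0, 3.141]
contact_force: [-0.6, -0.5, -0.5]
grip_width: 0.4
```

Run:
```python
from h import *
o=bot.get_obs();print(o['tool_pos'],o['contact_force'],o['grip_width'])
s=cap('side');crop(s,250,100,420,230,4.7,'s5.png')
```

```text
[526.65035693 -18.43131195 118.4188618 ] [-0.59649496 -0.49399434 -0.50036829] 0.3683811320379488
```

View pics/s5.png

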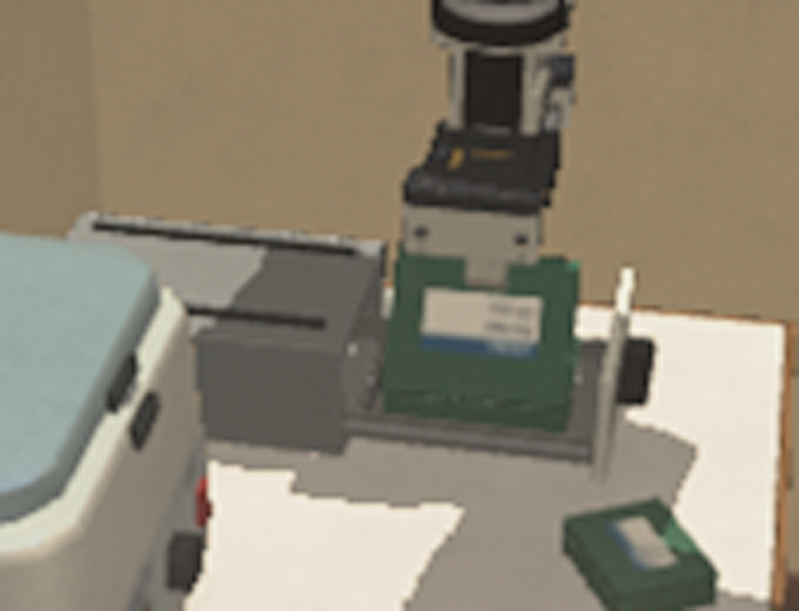

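>>> {"api": "play_rows", "payload": {"moves": [255, 0, -6, 0, 0, 255, 0, -12, 0, 0, 255, 0, -18, 0, 0, 255, 0, -24, 0, 0, 255, 0, -30, 0, 0, 255, 0, -36, 0, 0, 255, 0, -42, 0, 0, 255, 0, -42, 0, 0]}}

```text
time: 5.13
tool_pos: [526.6, -61.2, 118.4]
tcp_rot: [-3.141, 0.0, 3.14]
contact_force: [0.5, 0.3, 0.3]
grip_width: 0.2
```

Run:
```python
from h import *
o=bot.get_obs();print(o['tool_pos'],o['contact_force'],o['grip_width'])
s=cap('side');crop(s,250,100,420,230,4.7,'s6.png')
```

```text
[526.64582299 -61.24964441 118.39478981] [0.54787433 0.34676853 0.25007184] 0.22383798752891143
```

View pics/s6.png

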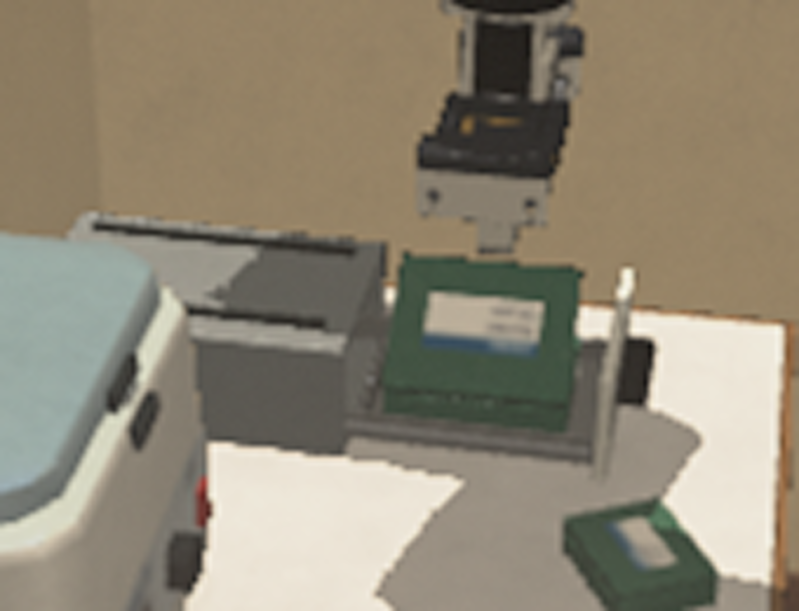

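>>> {"api": "play_rows", "payload": {"moves": [255, 0, 0, -40, 0, 255, 30, 8, -40, 0, 255, 65, 16, -40, 0, 255, 100, 24, -40, 0, 255, 132, 30, -40, 0, 255, 132, 30, -40, 0, 255, 132, 30, -40, 0, 255, 132, 30, -40, 0]}}

```text
time: 5.85
tool_pos: [395.8, -30.1, 159.0]
tcp_rot: [-3.141, 0.002, 3.141]
contact_force: [0.3, 0.0, 0.2]
grip_width: 0.0
```

Run:
```python
from h import *
o=bot.get_obs();print(o['tool_pos'],o['contact_force'],o['grip_width'])
s=cap('side');crop(s,250,100,420,230,4.7,'s7.png')
w=cap('wrist');cv2.imwrite('pics/w7.png',w['color'][:,:,::-1])
t=cap('top');crop(t,330,120,430,270,4,'t7.png')
```

```text
[395.76874065 -30.06685619 158.97940921] [0.32806505 0.02199768 0.21159793] 0.04076914897984356
```

View pics/s7.png

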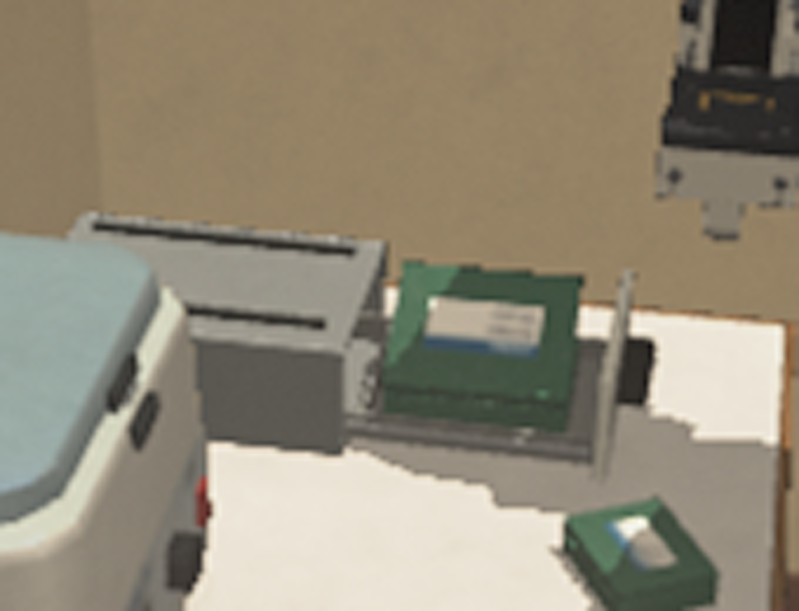

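View pics/w7.png

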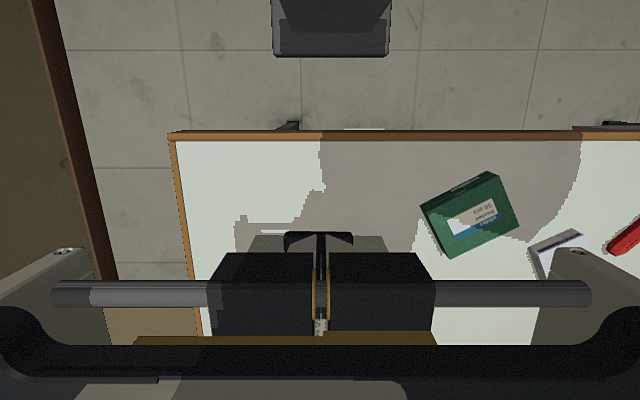

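View pics/t7.png

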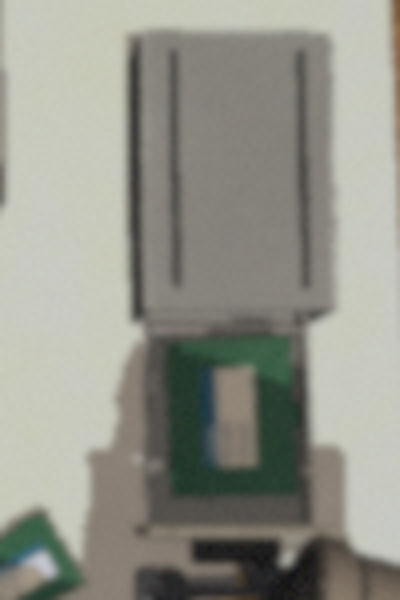

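Run:
```python
from h import *
import pickle
t=pickle.load(open('t.pkl','rb'));s=pickle.load(open('s.pkl','rb'))
k=lambda x,y:((x+.5)/4.7-.5+250,(y+.5)/4.7-.5+100)
g=lambda x,y:((x+.5)/4-.5+330,(y+.5)/4-.5+120)
for z in(35,45,55,65):
  print(z,'far side',onz(s,*k(402,262),z).round(1),onz(s,*k(582,278),z).round(1),'top',onz(t,*g(300,338),z).round(1),onz(t,*g(300,494),z).round(1))
  print(z,'near side',onz(s,*k(388,388),z).round(1),onz(s,*k(572,402),z).round(1),'top',onz(t,*g(166,338),z).round(1),onz(t,*g(168,494),z).round(1))
# predicted
o=bot.get_obs();print(o['tool_pos'])
s=cap('side');crop(s,320,135,390,205,8,'s8.png')
```

```text
35 far side [ 595.7 -146.1   35. ] [ 478.1 -146.9   35. ] top [586.6 -83.3  35. ] [475.3 -79.1  35. ]
35 near side [578.5   7.3  35. ] [469.2   2.1  35. ] top [587.4  13.2  35. ] [476.3  14.8  35. ]
45 far side [ 592.8 -128.4   45. ] [ 476.9 -129.1   45. ] top [585.5 -80.8  45. ] [475.2 -76.7  45. ]
45 near side [575.9  22.9  45. ] [468.2  17.7  45. ] top [586.3  14.8  45. ] [476.3  16.3  45. ]
55 far side [ 590.  -110.6   55. ] [ 475.8 -111.4   55. ] top [584.4 -78.4  55. ] [475.2 -74.3  55. ]
55 near side [573.3  38.4  55. ] [467.2  33.4  55. ] top [585.2  16.3  55. ] [476.2  17.9  55. ]
65 far side [587.2 -92.9  65. ] [474.7 -93.6  65. ] top [583.3 -75.9  65. ] [475.1 -71.9  65. ]
65 near side [570.8  54.   65. ] [466.2  49.   65. ] top [584.1  17.9  65. ] [476.1  19.4  65. ]
[395.81076306 -30.17354387 158.47130267]
```

View pics/s8.png

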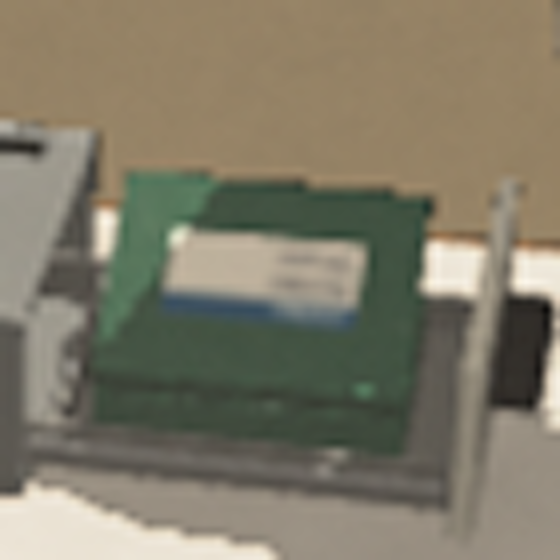

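>>> {"api": "play_rows", "payload": {"moves": [255, 0, 0, 0, 0, 255, 0, 0, 0, 0, 255, 0, 0, 0, 0, 255, 0, 0, 0, 0, 255, 0, 0, 0, 0, 255, 0, 0, 0, 0]}}

```text
time: 6.55
tool_pos: [394.6, -29.9, 158.4]
tcp_rot: [3.142, -0.0, 3.14]
contact_force: [-0.8, 0.2, 0.6]
grip_width: 0.5
```

Run:
```python
from h import *
s=cap('side');crop(s,320,135,390,205,8,'s9.png')
```

```text
(no output)
```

View pics/s9.png

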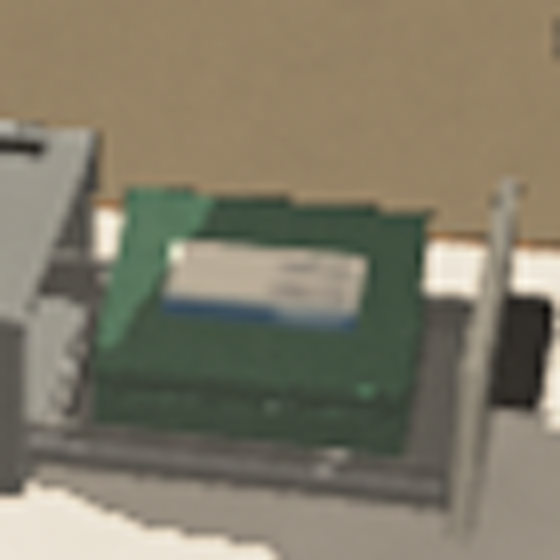

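>>> {"api": "play_rows", "payload": {"moves": [255, 0, 0, 20, 0, 255, 0, 0, 40, 0, 255, 0, 0, 60, 0, 255, 0, 0, 80, 0, 255, 0, 0, 95, 0, 255, 0, 0, 102, 0, 255, 0, 0, 102, 0, 255, 0, 0, 102, 0]}}

```text
time: 7.27
tool_pos: [394.8, -29.9, 56.6]
tcp_rot: [3.141, -0.0, 3.141]
contact_force: [-0.7, 0.4, 0.5]
grip_width: 0.4
```

>>> {"api": "play_rows", "payload": {"moves": [255, 0, 0, 0, 0, 255, 0, 0, 0, 0, 255, 0, 0, 0, 0, 255, 0, 0, 0, 0, 255, 0, 0, 0, 0, 255, 0, 0, 0, 0, 255, 0, 0, 0, 0, 255, 0, 0, 0, 0]}}

```text
time: 7.93
tool_pos: [394.6, -29.9, 56.4]
tcp_rot: [3.142, 0.0, 3.14]
contact_force: [-0.0, -0.2, 0.3]
grip_width: 0.2
```

>>> {"api": "play_rows", "payload": {"moves": [255, 0, 0, 0, 0, 255, 0, 0, 0, 0, 255, 0, 0, 0, 0, 255, 0, 0, 0, 0, 255, 0, 0, 0, 0, 255, 0, 0, 0, 0, 255, 0, 0, 0, 0, 255, 0, 0, 0, 0]}}

```text
time: 8.6
tool_pos: [394.6, -29.9, 56.4]
tcp_rot: [3.142, 0.0, 3.14]
contact_force: [-0.9, 0.1, 0.1]
grip_width: 0.6
```

>>> {"api": "play_rows", "payload": {"moves": [255, 0, 0, 0, 0, 255, 0, 0, 0, 0, 255, 0, 0, 0, 0, 255, 0, 0, 0, 0, 255, 0, 0, 0, 0, 255, 0, 0, 0, 0, 255, 0, 0, 0, 0, 255, 0, 0, 0, 0]}}

```text
time: 9.27
tool_pos: [394.6, -29.9, 56.4]
tcp_rot: [3.142, 0.0, 3.141]
contact_force: [0.5, 0.6, 0.1]
grip_width: 0.4
```

Run:
```python
from h import *
o=bot.get_obs();print(o['tool_pos'],o['contact_force'],o['time'])
s=cap('side');crop(s,320,135,420,205,7,'s10.png')
```

```text
[394.6476446  -29.86260968  56.41943383] [0.52918179 0.63115334 0.07253184] 9.2667
```

View pics/s10.png

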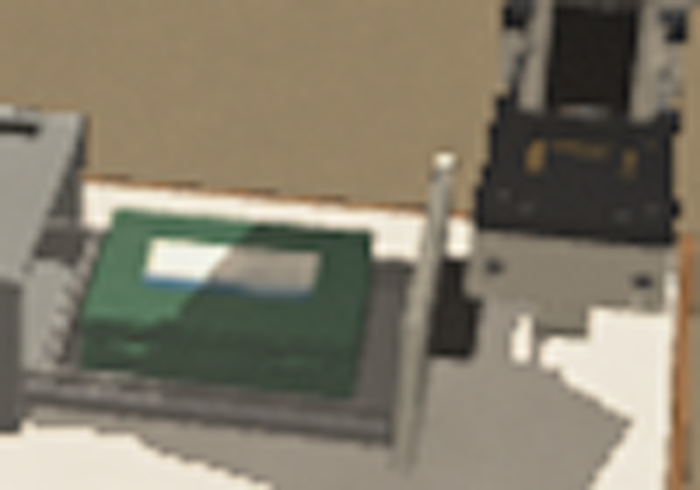

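Run:
```python
from h import *
s=cap('side')
for p in((585,-79,45),(475,-77,45),(585,-79,55),(585,-79,65)):
    q=proj(s,p);print(p,q.round(1),((q-[320,135])*7).round())
```

```text
(585, -79, 45) [335.  163.6] [105. 200.]
(475, -77, 45) [372.3 167.5] [366. 228.]
(585, -79, 55) [335.1 160.7] [105. 180.]
(585, -79, 65) [335.1 157.7] [106. 159.]
```

>>> {"api": "play_rows", "payload": {"moves": [255, 0, 0, 0, 0, 255, 0, 0, 0, 0, 255, 0, 0, 0, 0, 255, 0, 0, 0, 0, 255, 0, 0, 0, 0, 255, 0, 0, 0, 0, 255, 0, 0, 0, 0, 255, 0, 0, 0, 0]}}

```text
time: 10.03
tool_pos: [394.6, -29.9, 56.4]
tcp_rot: [3.142, 0.0, 3.14]
contact_force: [-0.4, 0.3, 0.1]
grip_width: 0.7
```

Run:
```python
from h import *
s=cap('side');crop(s,320,135,420,205,7,'s11.png')
```

```text
(no output)
```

View pics/s11.png

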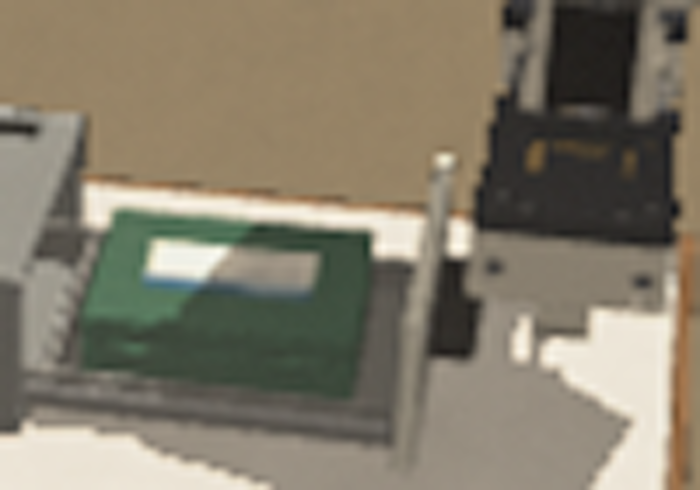

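>>> {"api": "play_rows", "payload": {"moves": [255, -6, 0, 0, 0, 255, -12, 0, 0, 0, 255, -17, 0, 0, 0, 255, -21, 0, 0, 0, 255, -25, 0, 0, 0, 255, -29, 0, 0, 0, 255, -33, 0, 0, 0, 255, -37, 0, 0, 0]}}

```text
time: 10.75
tool_pos: [431.7, -29.9, 56.3]
tcp_rot: [3.141, -0.001, 3.141]
contact_force: [-2.0, -1.6, -0.4]
grip_width: 0.8
```

>>> {"api": "play_rows", "payload": {"moves": [255, -5, 0, 0, 0, 255, -10, 0, 0, 0, 255, -15, 0, 0, 0, 255, -20, 0, 0, 0, 255, -25, 0, 0, 0, 255, -30, 0, 0, 0, 255, -35, 0, 0, 0, 255, -40, 0, 0, 0]}}

```text
time: 11.42
tool_pos: [472.1, -29.9, 56.4]
tcp_rot: [3.142, 0.0, 3.141]
contact_force: [-2.0, -1.2, -0.5]
grip_width: 0.7
```

Run:
```python
from h import *
s=cap('side');crop(s,300,120,420,220,6,'s12.png')
```

```text
(no output)
```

View pics/s12.png

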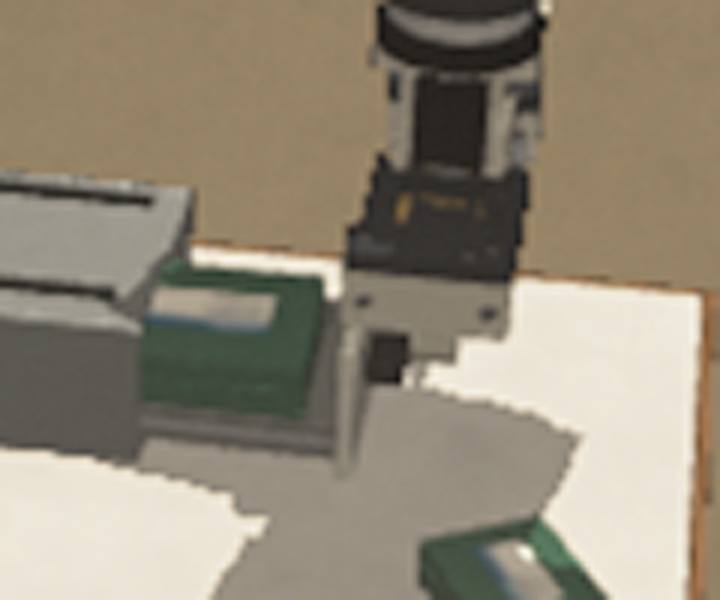

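>>> {"api": "play_rows", "payload": {"moves": [255, -5, 0, 0, 0, 255, -10, 0, 0, 0, 255, -15, 0, 0, 0, 255, -20, 0, 0, 0, 255, -25, 0, 0, 0, 255, -30, 0, 0, 0, 255, -35, 0, 0, 0, 255, -40, 0, 0, 0]}}

```text
time: 12.13
tool_pos: [512.1, -30.0, 56.4]
tcp_rot: [3.142, 0.0, 3.14]
contact_force: [-2.4, -1.6, -0.1]
grip_width: 0.5
```

>>> {"api": "play_rows", "payload": {"moves": [255, -5, 0, 0, 0, 255, -10, 0, 0, 0, 255, -15, 0, 0, 0, 255, -20, 0, 0, 0, 255, -25, 0, 0, 0, 255, -30, 0, 0, 0, 255, -35, 0, 0, 0, 255, -38, 0, 0, 0]}}

```text
time: 12.8
tool_pos: [550.4, -30.0, 56.4]
tcp_rot: [3.141, 0.001, 3.14]
contact_force: [-1.7, -0.8, 0.4]
grip_width: 0.3
```

Run:
```python
from h import *
s=cap('side');crop(s,270,120,390,220,6,'s13.png')
```

```text
(no output)
```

View pics/s13.png

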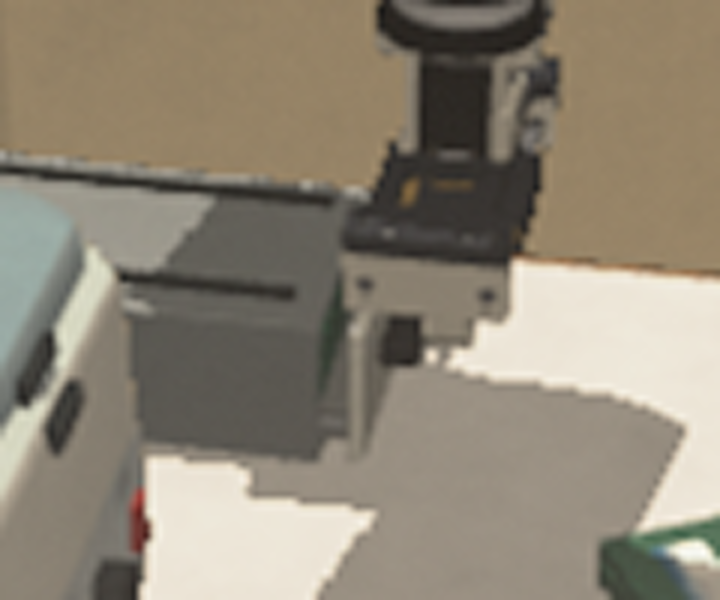

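>>> {"api": "play_rows", "payload": {"moves": [255, -3, 0, 0, 0, 255, -6, 0, 0, 0, 255, -9, 0, 0, 0, 255, -11, 0, 0, 0]}}

```text
time: 13.18
tool_pos: [560.9, -30.0, 56.4]
tcp_rot: [3.141, 0.0, 3.141]
contact_force: [-0.9, -0.7, 1.5]
grip_width: 0.4
```

>>> {"api": "play_rows", "payload": {"moves": [255, -1, 0, 0, 0, 255, -2, 0, 0, 0, 255, -3, 0, 0, 0]}}

```text
time: 13.43
tool_pos: [563.6, -30.0, 56.4]
tcp_rot: [3.142, -0.0, 3.141]
contact_force: [-1.6, -0.2, 0.6]
grip_width: 0.6
```

Run:
```python
from h import *
s=cap('side');crop(s,270,120,390,220,6,'s14.png')
```

```text
(no output)
```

View pics/s14.png

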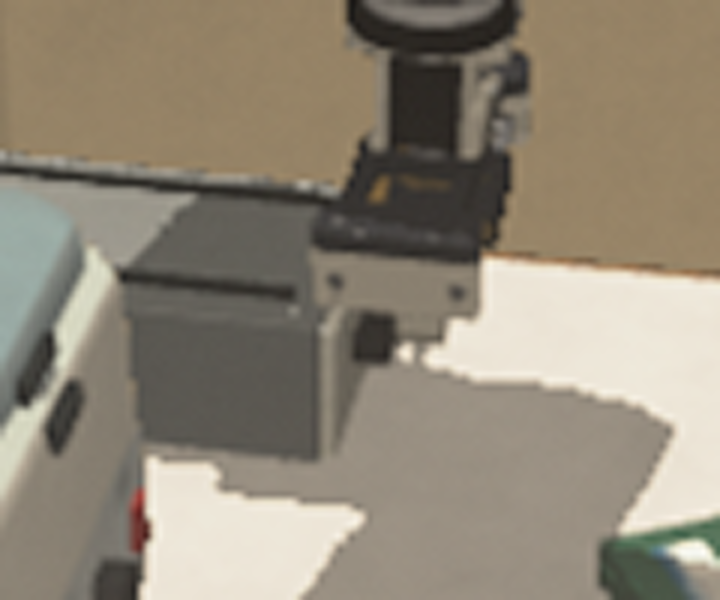

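Almost closed; creep on until the force rises.

>>> {"api": "play_rows", "payload": {"moves": [255, -0.5, 0, 0, 0, 255, -1, 0, 0, 0, 255, -1.5, 0, 0, 0]}}

```text
time: 13.73
tool_pos: [563.8, -30.0, 56.4]
tcp_rot: [3.141, -0.003, 3.141]
contact_force: [-8.3, -1.0, 5.8]
grip_width: 0.4
```

>>> {"api": "play_rows", "payload": {"moves": [255, -0.5, 0, 0, 0, 255, -1, 0, 0, 0, 255, -1.5, 0, 0, 0]}}

```text
time: 13.98
tool_pos: [563.9, -30.0, 56.3]
tcp_rot: [3.141, -0.006, 3.141]
contact_force: [-13.1, -2.1, 9.6]
grip_width: 0.1
```

>>> {"api": "play_rows", "payload": {"moves": [255, 5, 0, 0, 0, 255, 15, 0, 0, 0, 255, 30, 0, 0, 0, 255, 50, 0, 0, 0, 255, 80, 0, 0, 0, 255, 110, 0, 0, 0, 255, 140, 0, -20, 0, 255, 160, 0, -50, 0]}}

```text
time: 14.65
tool_pos: [402.7, -29.1, 104.9]
tcp_rot: [3.14, -0.006, 3.14]
contact_force: [-0.3, -0.4, 0.2]
grip_width: 0.5
```

>>> {"api": "play_rows", "payload": {"moves": [255, 0, 0, -60, 0, 255, 0, 0, -60, 0, 255, 0, 0, -60, 0, 255, 0, 0, -60, 0, 255, 0, 0, -60, 0]}}

```text
time: 15.07
tool_pos: [406.5, -29.7, 165.8]
tcp_rot: [3.141, -0.0, 3.141]
contact_force: [-0.3, 1.0, -0.8]
grip_width: 0.3
```

Run:
```python
from h import *
o=bot.get_obs();print(o['tool_pos'],o['contact_force'],o['time'])
s=cap('side');crop(s,250,120,420,250,4.5,'s15.png')
t=cap('top');crop(t,200,110,440,290,3.3,'t15.png')
```

```text
[406.4631555  -29.74741629 165.79565316] [-0.2682093   1.02092696 -0.81043771] 15.0667
```

View pics/s15.png

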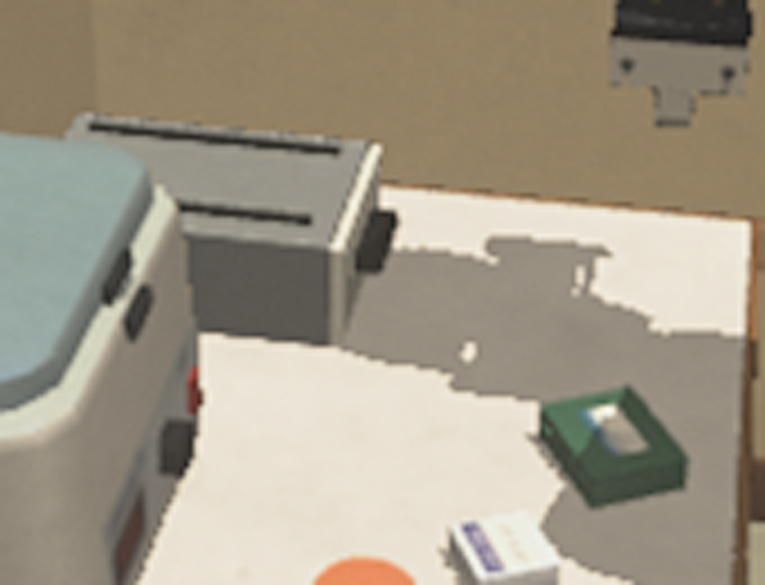

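View pics/t15.png

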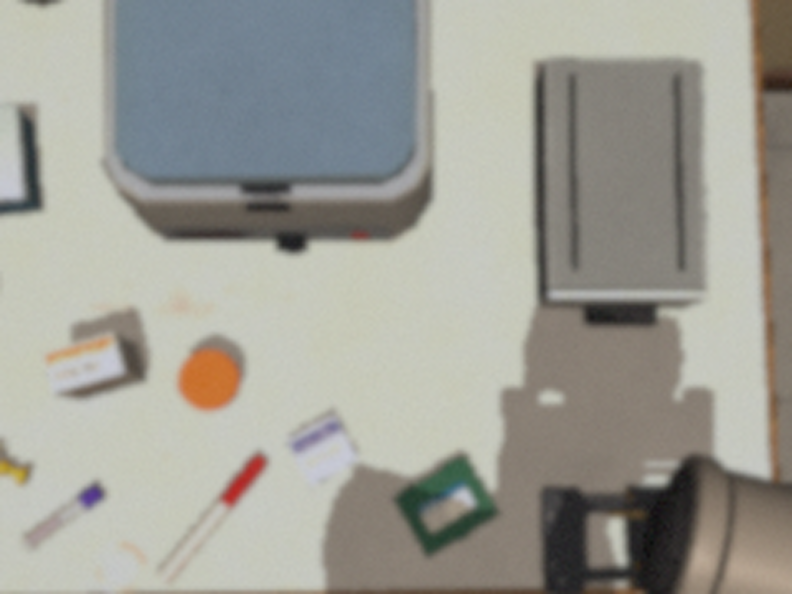

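The drawer front sits flush against the shell, the robot is clear of everything, and the other objects have not moved.

```bash
python3 -c "
from plant import bot
print(bot.close_job())"
```

```text
the job is handed in; nothing more can be done
None
```

The green slide box is shut and its drawer is fully home in the cabinet. I handed the job in at about 15 s.

- **Lid:** I pushed it over with the closed fingertips. It sank slowly once past upright, so I waited until two side pictures about 0.75 s apart showed the same shut position before moving on. An earlier picture had shown its free edge still about 30 mm up.
- **Drawer:** I pushed it by the black grip until it stopped at TCP x ≈ 564 mm. The force rose to about 13 N along the push, roughly 16 N in total, and it moved no further.
- **Last checks:** the side and top pictures show the white drawer front flush against the shell. The robot is well clear, with about 1 N of residual reading, and the bystanders and the smaller green box look undisturbed. With the drawer closed the lid can no longer be seen. It was seen shut before the push, and the drawer met no jam on the way in.

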